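# Change over the dust gates

## Task

Switch the dust extraction to the other machine: first push the yellow gate's blade fully open, and only then push the red gate's blade fully shut, so that the extractor always has air. Push the paddles with the fingertips, never pinching them, and leave everything else on the bench as it stands.

Things in the scene. Friction and masses are not known exactly. Their poses are not given: they have to be found in the camera images.
- gate_yellow: Fixed dust gate with yellow paddle: upright aluminium housing 140 mm wide (y), 32 thick (x), top 150 mm above the bench; steel mouth collar 61 mm out to -x (top at 134), steel duct (top at 133) back along +x to the trunk. Origin: on the bench under the housing's centre; x along the duct away from the robot, y to the side where the blade comes out (robot's left). Yaw within 0.15 rad. The gates stand in either order.
- blade_yellow (a joint): Slide of the yellow gate's steel blade along the gate's +y, in m: 0 = fully shut (stop), 0.105 = fully open (stop). Starts at or near shut (0 to 0.02). Stays where left; friction about 3 N, damping 8 N per m/s. The blade is 4 mm thick in the gate's plane x = 0, top edge 132 mm above the bench.
- yellow_paddle (a point): Point on the yellow upright paddle at the blade's outer end: a plate 60 mm wide (x), 12 thick (y), top 215 mm above the bench. Midway in width and thickness, 180 mm above the bench, at gate y = 0.115 + joint. Axes as the gate's. Above 155 mm both faces are free: push the inner face (towards the housing) along +y to open, the outer along -y to shut.
- gate_red: Fixed dust gate with red paddle: upright aluminium housing 140 mm wide (y), 32 thick (x), top 150 mm above the bench; steel mouth collar 61 mm out to -x (top at 134), steel duct (top at 133) back along +x to the trunk. Origin: on the bench under the housing's centre; x along the duct away from the robot, y to the side where the blade comes out (robot's left). Yaw within 0.15 rad. The gates stand in either order.
- blade_red (a joint): Slide of the red gate's steel blade along the gate's +y, in m: 0 = fully shut (stop), 0.105 = fully open (stop). Starts well open (0.075 to 0.105). Stays where left; friction about 3 N, damping 8 N per m/s. The blade is 4 mm thick in the gate's plane x = 0, top edge 132 mm above the bench.
- red_paddle (a point): Point on the red upright paddle at the blade's outer end: a plate 60 mm wide (x), 12 thick (y), top 215 mm above the bench. Midway in width and thickness, 180 mm above the bench, at gate y = 0.115 + joint. Axes as the gate's. Above 155 mm both faces are free: push the inner face (towards the housing) along +y to open, the outer along -y to shut.
- glue: Bystander, loose: glue bottle, yellow with orange cap, 60 mm diameter, 170 mm tall, standing behind the yellow gate's blade. Origin: centre of its underside.
- mug: Bystander, loose: blue cup, 76 mm across, 90 mm tall, standing behind the red gate's blade. Origin: centre of its underside.
- screw_jar: Bystander, loose: amber jar with steel cap, 60 mm diameter, 80 mm tall, standing on the robot's side of the yellow gate's blade. Origin: centre of its underside.
- offcut: Bystander, loose: pale wood block, 45 x 70 x 35 mm, lying on the robot's side of the red gate's blade. Origin: centre of its underside.
- mallet: Bystander, loose: wooden mallet lying flat, 290 mm long with a 90 x 130 x 60 mm head, at the left end of the bench. Origin: on the underside, about the middle of its length.
- chisel: Bystander, loose: chisel lying at the far left of the bench, 220 mm long, 31 mm high. Origin: on the underside at the ferrule.
- smoother: Bystander, loose: bench plane, 200 x 55 mm, 90 mm high, at the right of the bench. Origin: centre of its sole.

How it is judged:
On the way, in this order (a step that is already met when the one before it is completed fails the run):
1. the yellow gate is pushed fully open while the red one is still open (value of joint blade_yellow above 0.097 m and value of joint blade_red above 0.05 m), for 0.2 s.
2. the red gate is pushed fully shut (value of joint blade_red below 0.007 m), for 0.2 s.
At the end, for the whole second after the job is handed in: The yellow blade is within 8 mm of its open stop, the red blade within 7 mm of its shut stop, and both are at rest (value of joint blade_yellow above 0.097 m and value of joint blade_red below 0.007 m and velocity of joint blade_yellow between -0.01 and 0.01 m/s and velocity of joint blade_red between -0.01 and 0.01 m/s); the robot touches nothing.
It fails at once if the yellow paddle is pinched (pressed on both faces at once) (contact force between the fingers and yellow_inner_face above 1 N and contact force between the fingers and yellow_outer_face above 1 N).
It fails at once if the red paddle is pinched (pressed on both faces at once) (contact force between the fingers and red_inner_face above 1 N and contact force between the fingers and red_outer_face above 1 N).
It fails at once if a bystander is lifted, knocked or shifted by more than 20 mm (distance of any of glue, mug, screw_jar, offcut, mallet, chisel, smoother from where it was at the start of the episode above 0.02 m).
It also fails if it takes over 45 s, if anything falls off the work surface, if the arm or the gripper's body presses on something with over 40 N, if the wrist force passes 120 N, or if a joint passes its speed limit or range.

## Robot

A 7-joint arm with a two-finger parallel gripper is mounted at the origin on the work surface. World frame = base frame: x ahead of the robot, y to its left, z up, the work surface at z = 0. Lengths are in m, angles in rad, forces in N, time in s.
With the tool pointing down it reaches from about 0.35 to 0.9 m from the base axis. Payload 7.2 kg.
Tool frame: the origin (TCP) lies on the front face of the gripper's body, between the roots of the fingers; the fingertips stand 80 mm ahead of it and the grasp point (between the pads) lies 61 mm ahead of it; x points along the fingers, y is the direction in which the jaws open and shut, and the axes are right-handed (so a half turn about x gives the same grasp; the last joint's range is limited). The gripper opens to 88 mm and grips with 3 to 60 N. Pads are 20 mm wide; open, the fingers measure 115 mm over their backs; the gripper's body (75 mm by 178 mm) begins 61 mm behind the grasp point.
Start: joints at [-1.255, 0.411, -0.013, 1.596, 0.006, 1.134, -0.082], TCP at [0.234, 0.58, 0.303] pointing down, gripper open.
Joint ranges: [-2.95, 2.95], [-0.29, 1.99], [-1.47, 1.44], [0.14, 2.54], [-1.03, 4.17], [0.13, 1.85], [-2.86, 2.86]. Speed limits (rad/s): [2.39, 2.39, 3.01, 3.01, 3.14, 3.14, 3.14].

## Interface

Orientations are given as a unit quaternion [w, x, y, z].
In Python, from station import readout, grab_frame, order, finder gives the robot as it stands.
- The arm moves only by the tool jog_arm, never from a script. Its argument "deltas" is a list of rows, each a list of 3 entries, a list of its own where there are three numbers: the shift along the world's x, y, z in mm, then the turn, a rotation vector about the world's x, y, z in units of 6 degrees (1.0 is 6 degrees), then the opening, from -1 (shut) to 1 (fully open), so that 0 is half open. In form: [[[tx, ty, tz], [wx, wy, wz], fingers], ...]. A call has 1 to 12 rows; each row shifts and turns the commanded pose from where the row before left it; what a row does not reach is not made up. A row lasts 1/12 s, in which the tool goes at most 41.7 mm and 7.16 degrees, less where a joint would pass 70% of its speed; a pose out of reach is approached as far as the arm can. A call with a gripper value outside its range is refused whole. The fingers move at their own pace and stop on an object; "grip_force" is the grip in N (left out, the last holds). Time passes only in rows, so rows that do not move let the fingers close. It gives the time, the measured TCP pose, the force and the opening at its end, in the units of the state.
- readout.observe(): the state, without advancing time (a new reading comes with each control period).
- grab_frame(name): name is "side" or "top"; returns a dict with "color" (480x640x3 uint8, red, green, blue), "intrinsics" (3x3 intrinsics, pixels), "k1" (the pictures are not rectified: a ray, as slopes to the right and down, at radius r is drawn at 1 + k1 r^2 times it, then the intrinsics apply), "R" (3x3) and "t" (3): a world point X has camera coordinates R X + t. Camera axes: x right, y down, z forward; pixel columns grow to the right and rows downward; lengths in m; the calibration is good to about 2 mm. A picture is of the moment at which its call begins. There is no depth.
- order.finish_job(): hands the job in, once; it reports no verdict.
Trained networks look in a picture, given as the dict that the camera call returned (one of the last four; its "shot" number tells which), for a name from the list of things; names that differ only in an ending like _2 or _b are one class to them, and where a whole thing is asked for, a point or a joint stands for the part that bears it (a point fixed in the world has none). Each returns a list of dicts, best first, with "p" (0 to 1); they miss things now and then, are a little off and sometimes report something else, mostly with a low value. They report only what shows in the picture. A call takes as long as a camera call.
- finder.cut_out(thing, picture): "pixels" (480x640 bool, what is visible of it).
- finder.spot_point(thing, picture): "centre" ([x, y, z] in m, in world coordinates, good to about 4 mm: a listed point, or the origin of a listed thing).
The state is a dict: "clock": time; "joint_pos": joint angles; "qvel": joint speeds; "tau": joint torques, N m; "tcp_pos": TCP position; "tool_rot": TCP orientation; "contact_force": force on the tool from outside, world axes, zero at the start; "wrist_torque": the same for the moment, N m; "opening": opening from 0.0 (shut) to 1.0 (fully open).
Only numpy, scipy, OpenCV 4.12 (cv2) and the standard library are available. Lean on these libraries where they do the work, as an engineer would, in place of code of your own. Each camera call takes 0.05 s, during which the arm holds its last target.

## Working session

There is one attempt and no reset: what is moved stays moved. The work goes in short steps, Python scripts to look and compute and a tool call to move; the robot and the scene stay as the last step left them, time stands still between calls to the robot, and variables do not carry over. Pictures are saved under pics/ and viewed, and the job is handed in when it is done.

Besides the shell and the picture viewer there is one more tool, called after "Request:" as name([rows], argument=value, ...), one row to a line, values as JSON. jog_arm: Moves the arm, as the interface text tells. Its arguments: {"type":"object","properties":{"deltas":{"type":"array","items":{"type":"array"}},"grip_force":{"type":"number"}},"required":["deltas"]}

```bash
mkdir -p pics; python3 - <<'E'
from station import readout, grab_frame, order, finder
import cv2
s=readout.observe(); print(s)
for n in("side","top"):
    f=grab_frame(n); cv2.imwrite(f"pics/{n}0.png",f["color"][:,:,::-1])
    print(n,f["t"],f["R"])
    for th in ["gate_yellow","gate_red","yellow_paddle","red_paddle","glue","mug","screw_jar","offcut","mallet","chisel","smoother"]:
        r=finder.spot_point(th,f); print(th,[( [round(float(v),3) for v in q["centre"]],round(q["p"],2)) for q in r[:2]])
E
```

```text
{'clock': 0.0, 'joint_pos': array([-1.25520614,  0.41186853, -0.01268758,  1.59703351,  0.00559207,
        1.13430316, -0.08222935]), 'qvel': array([ 2.67483384e-04, -1.75126318e-03, -1.71855282e-03,  6.45586858e-04,
       -9.78382254e-04, -3.92124966e-04, -6.77790489e-07]), 'tau': array([ 2.48520701e-04, -5.87951803e+01,  6.41998965e-01, -2.91086286e+01,
       -5.38608455e-02,  1.78796699e-02,  1.34175907e-04]), 'tcp_pos': array([0.23392409, 0.57916609, 0.30183297]), 'tool_rot': array([ 0.69405896,  0.13431602,  0.69419155, -0.13542325]), 'contact_force': array([0.90009228, 0.34640588, 0.30523699]), 'wrist_torque': array([-0.00353718, -0.00232818, -0.06372451]), 'opening': 0.9994727697134792}
side [-0.41880352  0.30574587  1.50191556] [[ 0.82299631 -0.56793406 -0.01131265]
 [-0.42852208 -0.60765438 -0.66867404]
 [ 0.37288858  0.55516399 -0.7434696 ]]
gate_yellow [([0.529, 0.103, -0.006], 0.97)]
gate_red [([0.544, -0.246, 0.001], 0.93), ([0.545, 0.237, 0.182], 0.43)]
yellow_paddle [([0.553, 0.233, 0.18], 0.88)]
red_paddle []
glue [([0.704, 0.205, -0.0], 0.55)]
mug [([0.681, -0.11,
[... 222 characters left out ...]
436, -0.504, -0.003], 0.93)]
top [0.0405984  0.56127033 1.10127754] [[-0.04289786 -0.99906764  0.00486065]
 [-0.97613151  0.04087529 -0.21329906]
 [ 0.21290151 -0.01389471 -0.97697486]]
gate_yellow [([0.53, 0.106, -0.002], 0.81)]
gate_red []
yellow_paddle [([0.552, 0.234, 0.177], 0.58)]
red_paddle [([0.543, -0.032, 0.18], 0.88), ([0.55, 0.233, 0.178], 0.32)]
glue [([0.707, 0.201, 0.003], 0.73)]
mug [([0.682, -0.111, 0.003], 0.74), ([0.551, -0.242, -0.0], 0.71)]
screw_jar [([0.444, 0.255, -0.004], 0.81)]
offcut [([0.427, -0.129, 0.002], 0.84)]
mallet [([0.445, 0.519, -0.001], 0.95), ([0.549, 0.232, 0.176], 0.27)]
chisel [([0.665, 0.447, 0.001], 0.59)]
smoother [([0.433, -0.504, 0.001], 0.97)]
```

View pics/side0.png

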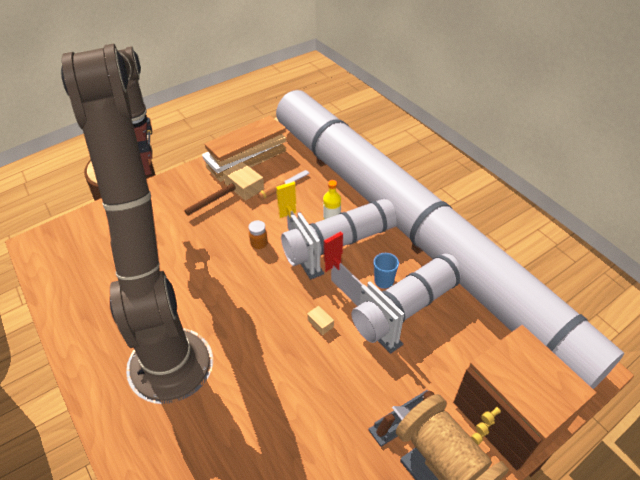

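View pics/top0.png

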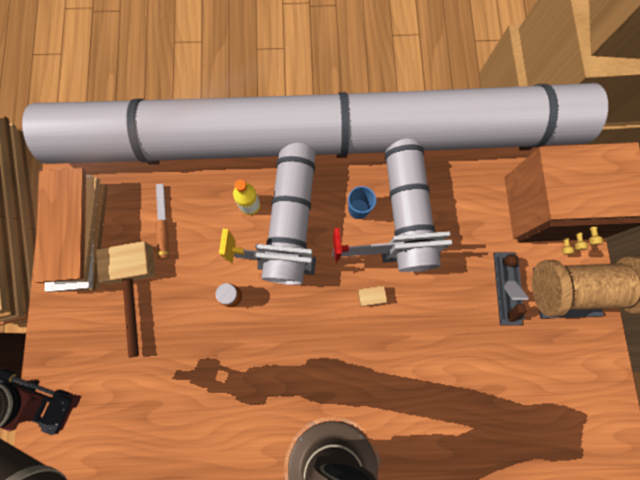

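The views show the yellow gate on the left with its paddle near (228,245) in top, nearly shut. The red gate is on the right with its paddle at (338,243), well open. I'll move over with the fingers closed and the jaw axis along the yellow slide.

Request:
jog_arm([
  [[0, 0, 15], [0, 0, 0.5], -1],
  [[20, -25, 15], [0, 0, 0.5], -1],
  [[24, -30, 0], [0, 0, 0.5], -1],
  [[24, -30, 0], [0, 0, 0.5], -1],
  [[24, -30, 0], [0, 0, 0.2], -1],
  [[24, -30, 0], [0, 0, 0], -1],
  [[24, -30, 0], [0, 0, 0], -1],
  [[24, -30, 0], [0, 0, 0], -1],
  [[24, -30, 0], [0, 0, 0], -1],
  [[24, -30, 0], [0, 0, 0], -1],
  [[24, -30, 0], [0, 0, 0], -1],
  [[24, -30, 0], [0, 0, 0], -1],
], grip_force=20)

```text
clock: 2.2
tcp_pos: [0.4949, 0.2529, 0.333]
tool_rot: [0.705, 0.054, 0.705, -0.054]
contact_force: [0.5, 1.8, -0.6]
opening: 0.134
```

Request:
jog_arm([
  [[24, -30, 0], [0, 0, 0], -1],
  [[18, -25, 0], [0, 0, 0], -1],
  [[6, -8, 0], [0, 0, 0], -1],
  [[0, 0, 0], [0, 0, 0], -1],
  [[0, 0, 0], [0, 0, 0], -1],
])

```text
clock: 2.62
tcp_pos: [0.5417, 0.1921, 0.3325]
tool_rot: [0.705, 0.055, 0.705, -0.054]
contact_force: [-0.1, 0.0, -0.7]
opening: 0.004
```

```bash
python3 - <<'E'
from station import readout, grab_frame, order, finder
import cv2
s=readout.observe(); print(s["tcp_pos"],s["opening"],s["contact_force"])
for n in("side","top"):
    f=grab_frame(n); cv2.imwrite(f"pics/{n}1.png",f["color"][:,:,::-1])
    for th in ["gate_yellow","gate_red","yellow_paddle","red_paddle"]:
        r=finder.spot_point(th,f); print(th,[( [round(float(v),3) for v in q["centre"]],round(q["p"],2)) for q in r[:2]])
E
```

```text
[0.54169439 0.19209093 0.33251801] 0.00430197457670586 [-0.12587288  0.04964969 -0.67548674]
gate_yellow [([0.525, 0.102, -0.003], 0.56)]
gate_red [([0.545, -0.245, -0.0], 0.96)]
yellow_paddle [([0.551, 0.237, 0.181], 0.9), ([0.444, 0.257, 0.004], 0.55)]
red_paddle [([0.542, -0.03, 0.183], 0.79), ([0.547, -0.245, 0.001], 0.2)]
gate_yellow [([0.53, 0.105, -0.002], 0.86)]
gate_red [([0.55, -0.246, -0.002], 0.74)]
yellow_paddle [([0.708, 0.204, 0.004], 0.26)]
red_paddle [([0.542, -0.032, 0.177], 0.85)]
```

View pics/side1.png

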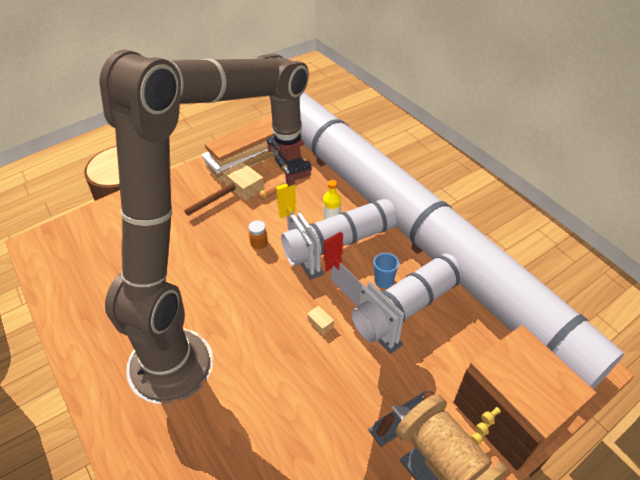

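View pics/top1.png

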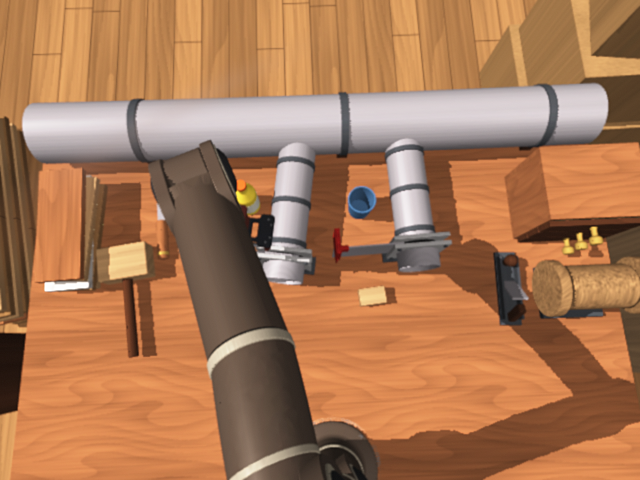

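Both paddles and the gripper are where the estimates put them. The arm hides the yellow paddle in the top view. I'll descend inside the yellow paddle.

Request:
jog_arm([
  [[2, 0, -25], [0, 0, 0], -1],
  [[2, 0, -25], [0, 0, 0], -1],
  [[2, 0, -20], [0, 0, 0], -1],
  [[0, 0, -12], [0, 0, 0], -1],
  [[0, 0, 0], [0, 0, 0], -1],
  [[0, 0, 0], [0, 0, 0], -1],
])

```text
clock: 3.62
tcp_pos: [0.5479, 0.1915, 0.2504]
tool_rot: [0.705, 0.054, 0.705, -0.054]
contact_force: [0.4, -0.7, 0.8]
opening: 0.004
```

```bash
python3 - <<'E'
from station import readout, grab_frame, order, finder
import cv2
s=readout.observe(); print(s["tcp_pos"],s["opening"],s["contact_force"])
f=grab_frame("side"); im=f["color"][100:300,200:440,::-1]; cv2.imwrite("pics/side2.png",cv2.resize(im,None,fx=3,fy=3,interpolation=cv2.INTER_CUBIC))
E
```

```text
[0.5478795  0.19147576 0.25039327] 0.004264720905678379 [ 0.3625062  -0.69763906  0.78191871]
```

View pics/side2.png

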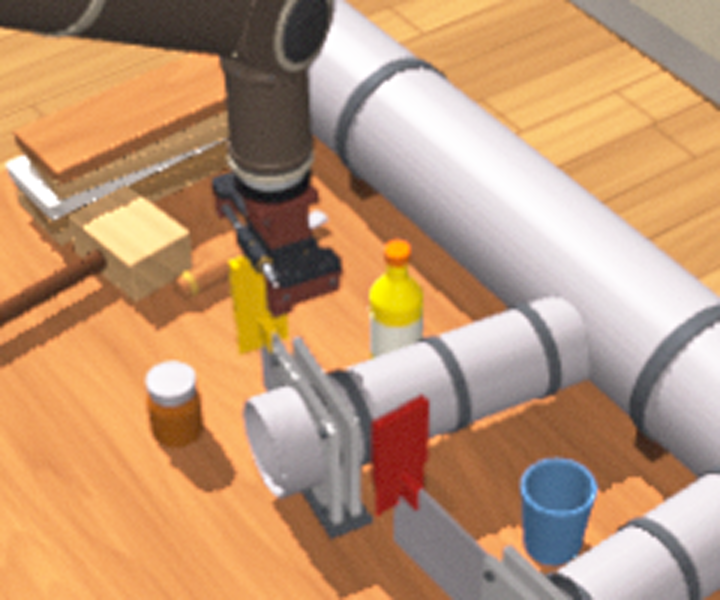

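The fingers are low on the inner side of the yellow paddle, which sits at about (260,300) in the crop, and clear of the housing. Now I'll push along the slide.

Request:
jog_arm([
  [[1, 8, 0], [0, 0, 0], -1],
  [[1, 8, 0], [0, 0, 0], -1],
  [[1, 8, 0], [0, 0, 0], -1],
  [[1, 8, 0], [0, 0, 0], -1],
  [[1, 8, 0], [0, 0, 0], -1],
  [[1, 8, 0], [0, 0, 0], -1],
  [[1, 8, 0], [0, 0, 0], -1],
  [[1, 8, 0], [0, 0, 0], -1],
  [[1, 8, 0], [0, 0, 0], -1],
  [[1, 8, 0], [0, 0, 0], -1],
  [[1, 8, 0], [0, 0, 0], -1],
])

```text
clock: 4.58
tcp_pos: [0.5593, 0.2801, 0.2505]
tool_rot: [0.705, 0.054, 0.705, -0.054]
contact_force: [2.3, -3.8, 1.7]
opening: 0.006
```

Request:
jog_arm([
  [[1, 6, 0], [0, 0, 0], -1],
  [[1, 6, 0], [0, 0, 0], -1],
  [[0, 4, 0], [0, 0, 0], -1],
  [[0, 0, 0], [0, 0, 0], -1],
])

```text
clock: 4.92
tcp_pos: [0.5605, 0.297, 0.2503]
tool_rot: [0.705, 0.054, 0.705, -0.053]
contact_force: [0.6, -0.7, 0.2]
opening: 0.005
```

Request:
jog_arm([
  [[0, 3, 0], [0, 0, 0], -1],
  [[0, 3, 0], [0, 0, 0], -1],
  [[0, 0, 0], [0, 0, 0], -1],
])

```text
clock: 5.17
tcp_pos: [0.5609, 0.3014, 0.2503]
tool_rot: [0.705, 0.054, 0.705, -0.055]
contact_force: [0.4, -2.6, -1.3]
opening: 0.009
```

Request:
jog_arm([
  [[0, 3, 0], [0, 0, 0], -1],
  [[0, 2, 0], [0, 0, 0], -1],
  [[0, 0, 0], [0, 0, 0], -1],
])

```text
clock: 5.42
tcp_pos: [0.5611, 0.3019, 0.2503]
tool_rot: [0.704, 0.053, 0.706, -0.058]
contact_force: [-2.3, -15.8, 5.6]
opening: 0.007
```

```bash
python3 - <<'E'
from station import readout, grab_frame, order, finder
import cv2
s=readout.observe(); print(s["tcp_pos"],s["opening"],s["contact_force"])
f=grab_frame("side"); im=f["color"][100:300,200:440,::-1]; cv2.imwrite("pics/side3.png",cv2.resize(im,None,fx=3,fy=3,interpolation=cv2.INTER_CUBIC))
for th in ["gate_yellow","yellow_paddle"]:
        r=finder.spot_point(th,f); print(th,[( [round(float(v),3) for v in q["centre"]],round(q["p"],2)) for q in r[:2]])
E
```

```text
[0.56105778 0.30191735 0.2502973 ] 0.006918784888038667 [ -2.28773779 -15.76995673   5.64349447]
gate_yellow [([0.529, 0.104, -0.003], 0.64)]
yellow_paddle [([0.565, 0.319, 0.179], 0.76)]
```

View pics/side3.png

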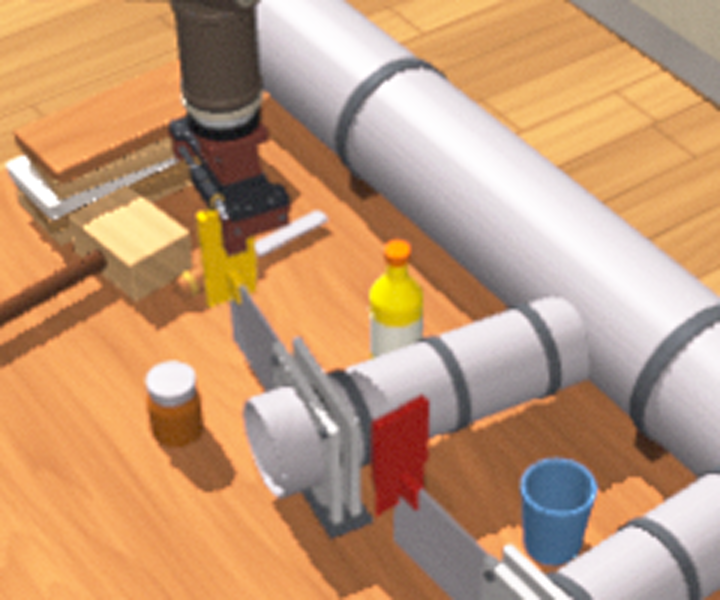

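The yellow blade is at its stop: 16 N wrist force, TCP y 0.302 as predicted. The paddle is at about (228,260) in the crop, nothing else has moved. I'll back off, rise and go to the red paddle's outer side.

Request:
jog_arm([
  [[0, 0, 0], [0, 0, 0], -1],
  [[-1, -10, 0], [0, 0, 0], -1],
  [[-1, -12, 0], [0, 0, 0], -1],
  [[0, 0, 25], [0, 0, 0], -1],
  [[0, 0, 30], [0, 0, 0], -1],
  [[0, 0, 30], [0, 0, 0], -1],
  [[-2, -25, 0], [0, 0, 0.4], -1],
  [[-2, -35, 0], [0, 0, 0.4], -1],
  [[-2, -35, 0], [0, 0, 0.4], -1],
  [[-2, -35, 0], [0, 0, 0.4], -1],
  [[-2, -35, 0], [0, 0, 0], -1],
  [[-2, -35, 0], [0, 0, 0], -1],
])

```text
clock: 6.57
tcp_pos: [0.5464, 0.0833, 0.336]
tool_rot: [0.707, -0.005, 0.707, 0.006]
contact_force: [1.3, 0.1, 0.7]
opening: 0.009
```

Request:
jog_arm([
  [[-2, -35, 0], [0, 0, 0], -1],
  [[-2, -25, 0], [0, 0, 0], -1],
  [[0, -15, 0], [0, 0, 0], -1],
  [[0, 0, 0], [0, 0, 0], -1],
  [[0, 0, 0], [0, 0, 0], -1],
])

```text
clock: 6.98
tcp_pos: [0.5429, 0.0095, 0.3359]
tool_rot: [0.707, -0.004, 0.707, 0.005]
contact_force: [0.2, 1.3, 0.5]
opening: 0.007
```

```bash
python3 - <<'E'
from station import readout, grab_frame, order, finder
import cv2
s=readout.observe(); print(s["tcp_pos"],s["opening"],s["contact_force"])
for n in("side","top"):
    f=grab_frame(n); cv2.imwrite(f"pics/{n}4.png",f["color"][:,:,::-1])
    for th in ["gate_yellow","gate_red","yellow_paddle","red_paddle"]:
        r=finder.spot_point(th,f); print(th,[( [round(float(v),3) for v in q["centre"]],round(q["p"],2)) for q in r[:2]])
E
```

```text
[0.5428935  0.00950865 0.33590078] 0.00719467213440304 [0.21620726 1.27943406 0.53738456]
gate_yellow [([0.532, 0.102, 0.0], 0.68)]
gate_red [([0.547, -0.245, -0.001], 0.91), ([0.666, 0.444, -0.002], 0.54)]
yellow_paddle [([0.563, 0.32, 0.177], 0.83)]
red_paddle [([0.542, -0.03, 0.181], 0.8)]
gate_yellow [([0.532, 0.104, 0.0], 0.85)]
gate_red [([0.549, -0.245, -0.001], 0.64)]
yellow_paddle [([0.56, 0.319, 0.179], 0.59)]
red_paddle [([0.551, -0.246, -0.003], 0.59)]
```

View pics/side4.png

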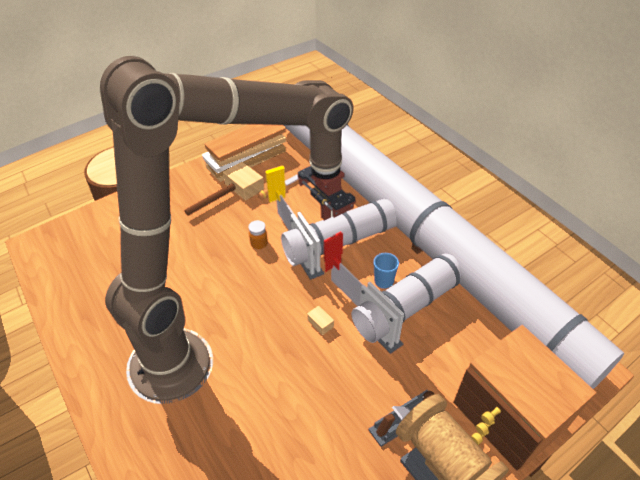

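The yellow paddle measures about 0.104 m open (side view, (276,183)). The red paddle at (333,250) hasn't moved and the gripper is above its outer side. Descending.

Request:
jog_arm([
  [[0, 2, -25], [0, 0, 0], -1],
  [[0, 0, -25], [0, 0, 0], -1],
  [[0, 0, -22], [0, 0, 0], -1],
  [[0, 0, -13], [0, 0, 0], -1],
  [[0, 0, 0], [0, 0, 0], -1],
])

```text
clock: 7.9
tcp_pos: [0.5416, 0.0116, 0.2478]
tool_rot: [0.705, -0.005, 0.709, 0.005]
contact_force: [0.7, -0.2, -0.4]
opening: 0.006
```

```bash
python3 - <<'E'
from station import readout, grab_frame, order, finder
import cv2
s=readout.observe(); print(s["tcp_pos"],s["opening"],s["contact_force"])
f=grab_frame("side"); im=f["color"][100:300,240:480,::-1]; cv2.imwrite("pics/side5.png",cv2.resize(im,None,fx=3,fy=3,interpolation=cv2.INTER_CUBIC))
E
```

```text
[0.54162013 0.01164193 0.24783818] 0.005609289551474294 [ 0.68454745 -0.15569828 -0.40656844]
```

View pics/side5.png

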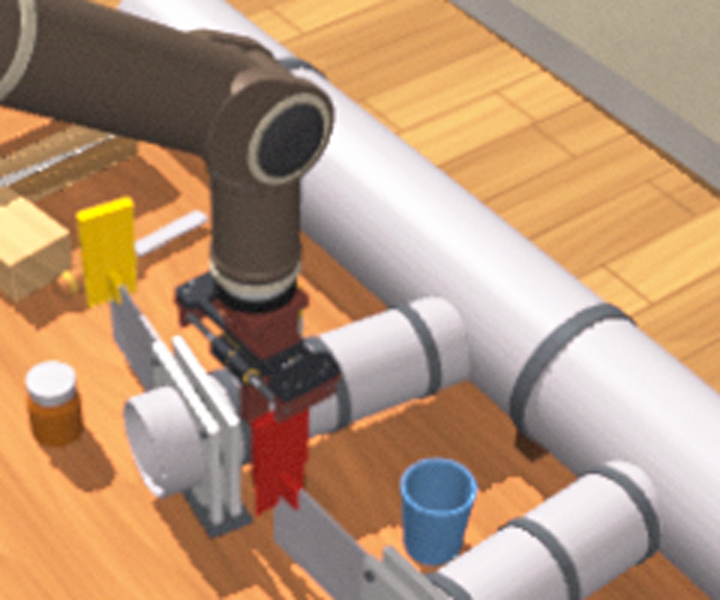

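The fingers are behind (outside) the red paddle at about (280,450) in the crop. Pushing -y.

Request:
jog_arm([
  [[0, -8, 1], [0, 0, 0], -1],
  [[0, -8, 0], [0, 0, 0], -1],
  [[0, -8, 0], [0, 0, 0], -1],
  [[0, -8, 0], [0, 0, 0], -1],
  [[0, -8, 0], [0, 0, 0], -1],
  [[0, -8, 0], [0, 0, 0], -1],
  [[0, -8, 0], [0, 0, 0], -1],
  [[1, -8, 0], [0, 0, 0], -1],
  [[0, -8, 0], [0, 0, 0], -1],
  [[1, -8, 0], [0, 0, 0], -1],
  [[0, -8, 0], [0, 0, 0], -1],
  [[1, -8, 0], [0, 0, 0], -1],
])

```text
clock: 8.95
tcp_pos: [0.5455, -0.0853, 0.2514]
tool_rot: [0.707, -0.005, 0.708, 0.005]
contact_force: [-1.8, 3.7, 3.0]
opening: 0.005
```

Request:
jog_arm([
  [[0, -8, 0], [0, 0, 0], -1],
  [[0, -8, 0], [0, 0, 0], -1],
  [[0, -4, 0], [0, 0, 0], -1],
  [[0, 0, 0], [0, 0, 0], -1],
])

```text
clock: 9.28
tcp_pos: [0.5459, -0.1062, 0.2515]
tool_rot: [0.707, -0.005, 0.707, 0.004]
contact_force: [0.0, -0.4, -0.1]
opening: 0.003
```

Request:
jog_arm([
  [[0, -4, 0], [0, 0, 0], -1],
  [[0, -3, 0], [0, 0, 0], -1],
  [[0, -2, 0], [0, 0, 0], -1],
  [[0, 0, 0], [0, 0, 0], -1],
])

```text
clock: 9.62
tcp_pos: [0.546, -0.1129, 0.2514]
tool_rot: [0.707, -0.005, 0.707, 0.006]
contact_force: [0.3, 4.3, -1.0]
opening: 0.002
```

Request:
jog_arm([
  [[0, -3, 0], [0, 0, 0], -1],
  [[0, -1, 0], [0, 0, 0], -1],
  [[0, 0, 0], [0, 0, 0], -1],
  [[0, 0, 0], [0, 0, 0], -1],
])

```text
clock: 9.95
tcp_pos: [0.5461, -0.1133, 0.2514]
tool_rot: [0.707, -0.005, 0.708, 0.008]
contact_force: [-1.4, 14.7, 0.7]
opening: 0.006
```

The red blade is at its stop (15 N, no further travel). Backing off, rising and moving away to check.

Request:
jog_arm([
  [[0, 10, 0], [0, 0, 0], -1],
  [[0, 12, 0], [0, 0, 0], -1],
  [[0, 0, 25], [0, 0, 0], -1],
  [[0, 0, 30], [0, 0, 0], -1],
  [[0, 0, 30], [0, 0, 0], -1],
  [[-30, 0, 10], [0, 0, 0], -1],
  [[-30, 0, 0], [0, 0, 0], -1],
  [[-30, 0, 0], [0, 0, 0], -1],
  [[-30, 0, 0], [0, 0, 0], -1],
  [[0, 0, 0], [0, 0, 0], -1],
  [[0, 0, 0], [0, 0, 0], -1],
])

```text
clock: 10.87
tcp_pos: [0.4252, -0.0957, 0.3472]
tool_rot: [0.708, -0.005, 0.707, 0.005]
contact_force: [0.4, -0.2, -0.2]
opening: 0.005
```

```bash
python3 - <<'E'
from station import readout, grab_frame, order, finder
import cv2
s=readout.observe(); print(s["tcp_pos"],s["clock"],s["contact_force"])
for n in("side","top"):
    f=grab_frame(n); cv2.imwrite(f"pics/{n}6.png",f["color"][:,:,::-1])
    for th in ["gate_yellow","gate_red","yellow_paddle","red_paddle","glue","mug","screw_jar","offcut","mallet","chisel","smoother"]:
        r=finder.spot_point(th,f); print(th,[( [round(float(v),3) for v in q["centre"]],round(q["p"],2)) for q in r[:2]])
E
```

```text
[ 0.4251838  -0.09574205  0.34723079] 10.8667 [ 0.38491462 -0.17909419 -0.15207605]
gate_yellow [([0.531, 0.105, -0.004], 0.68)]
gate_red [([0.545, -0.248, 0.002], 0.78), ([0.424, -0.129, -0.002], 0.35)]
yellow_paddle [([0.563, 0.32, 0.183], 0.67)]
red_paddle [([0.546, -0.13, 0.18], 0.81)]
glue [([0.706, 0.207, -0.002], 0.62)]
mug [([0.679, -0.109, -0.004], 0.96)]
screw_jar [([0.531, 0.101, -0.003], 0.74), ([0.443, 0.254, 0.002], 0.58)]
offcut [([0.427, -0.128, -0.003], 0.67)]
mallet [([0.448, 0.521, 0.0], 0.82)]
chisel [([0.665, 0.445, -0.006], 0.5), ([0.548, -0.247, 0.002], 0.24)]
smoother [([0.434, -0.503, -0.005], 0.75)]
gate_yellow [([0.534, 0.106, 0.004], 0.91), ([0.43, -0.128, 0.003], 0.71)]
gate_red []
yellow_paddle [([0.561, 0.321, 0.177], 0.6)]
red_paddle [([0.563, 0.318, 0.181], 0.3)]
glue [([0.708, 0.203, 0.004], 0.78)]
mug [([0.679, -0.11, -0.001], 0.81)]
screw_jar [([0.442, 0.255, -0.001], 0.69)]
offcut [([0.432, -0.128, 0.004], 0.5)]
mallet [([0.445, 0.522, -0.002], 0.59), ([0.429, -0.128, 0.003], 0.56)]
chisel [([0.665, 0.445, 0.001], 0.76)]
smoother [([0.434, -0.501, -0.002], 0.72)]
```

View pics/side6.png

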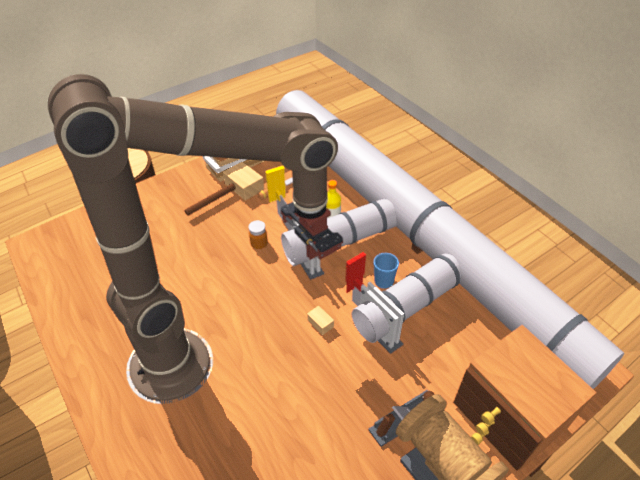

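The side view shows the red paddle close to its housing (355,272), the yellow paddle out at (276,184), the bystanders in place and the arm clear of everything.

```bash
python3 -c "
from station import order
print(order.finish_job())"
```

```text
the job is handed in; nothing more can be done
None
```

The dust extraction is switched over: I pushed the yellow blade fully open first, then the red blade fully shut. Both were pushed with closed fingertips on one paddle face only. The job was handed in at about 11 s of the 45 s; no verdict is reported.

- **Yellow blade:** it met its open stop, with about 16 N on the wrist and no further travel. A later look put it at about 0.104 m.
- **Red blade:** it met its shut stop, with about 15 N on the wrist. The side camera put its paddle at y = -0.130, about 0.002 m from shut. The top camera did not find the red paddle or gate in the last look, so this rests on the side view and the force.
- **Bystanders:** all seven were within about 5 mm of their starting positions, which is the detector's noise. A few network reports were plainly wrong, such as a "screw_jar" placed at the yellow gate; I discarded these after checking the picture.
- **Arm:** it was clear of everything when I handed in, with contact force near zero.

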